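# Press the popped seam cover of the folding breakfast shelf flush with a pestle

## Robot

A 6-joint arm with a two-finger parallel gripper is mounted at the origin on the work surface. World frame = base frame: x ahead of the robot, y to its left, z up, the work surface at z = 0. Lengths are in mm, angles in rad, forces in N, time in s.
With the tool pointing down it reaches from about 300 to 825 mm from the base axis. Payload 5.4 kg.
Tool frame: the origin (TCP) lies between the finger pads; the fingertips stand 22 mm ahead of it and the grasp point (between the pads) lies 3 mm ahead of it (env.tip_reach is the z of the fingertips in the tool frame, in mm); z points along the fingers, y is the direction in which the jaws open and shut (so a half turn about z gives the same grasp; the last joint's range is limited). The gripper opens to 92 mm and grips with 3 to 60 N. Pads are 20 mm wide; open, the fingers measure 128 mm over their backs; the gripper's body (75 mm by 189 mm) begins 69 mm behind the grasp point.
Start: joints at [-1.475, 0.158, 1.597, -0, 1.386, -0.21], TCP at [173.084, -548.314, 236.601] pointing down, gripper open.
Joint ranges: [-2.91, 2.91], [-0.94, 2.29], [0.18, 2.7], [-1.29, 4.43], [0.17, 2.64], [-3, 3]. Speed limits (rad/s): [2.57, 2.57, 3.14, 3.14, 3.14, 3.14].

## Interface

Orientations are given as [roll, pitch, yaw] about the fixed x, y, z axes, in that order (R = Rz(yaw) Ry(pitch) Rx(roll)).
In Python, from rig import env, fingers, solver, imaging gives the robot as it stands. Calls block until the motion is done:
- env.goto(position, orientation): joint-space move of the TCP to a pose.
- env.servo_line(position, feed=150, rotation=None): straight line of the TCP; rotation=None keeps the orientation; feed is the mean speed in mm/s.
- env.goto_joints(angles): joint-space move.
- fingers.set_gripper(opening, grasp_force=None): finger opening in mm; grasp_force is the grip in N (None keeps the last); returns when the fingers have stopped.
- env.sleep(seconds).
- solver.inverse_kinematics(position, orientation): joint angles nearest the present ones, or None.
- env.get_state(): the state.
- imaging.snapshot(name): name is "scene" or "top" or "wrist"; returns the picture (420x560x3 uint8, red, green, blue); there is no depth.
- imaging.camera_info(name): a dict with "K" (3x3 intrinsics, pixels), "dist_coeffs" ([k1, k2, p1, p2, k3] as OpenCV has them; the pictures are not rectified), "world_from_camera" (4x4, takes a point from camera to world coordinates). Camera axes: x right, y down, z forward; pixel columns grow to the right and rows downward; lengths in mm; the calibration is good to about 2 mm. A picture is of the moment at which its call begins: read the wrist's pose just before it. camera_info takes no time and is no camera call; for the wrist camera it gives the pose at the moment of the call.
A pose or a line that the arm cannot do raises env.MotionError and nothing moves.
- env.hand_in(): hands the job in, once; it reports no verdict.
The state is a dict: "time": time; "joint_positions": joint angles; "joint_velocities": joint speeds; "effort": joint torques, N m; "eef_pos": TCP position; "tcp_rot": TCP orientation; "force": force on the tool from outside, world axes, zero at the start; "torque": the same for the moment, N m; "width": finger opening in mm.
Only numpy, scipy, OpenCV 4.12 (cv2) and the standard library are available. Lean on these libraries where they do the work, as an engineer would, in place of code of your own. Each camera call takes 0.05 s, during which the arm holds its last target.

## Task

The six-piece metal cover along the middle seam of the fold-down shelf leaf has popped up: take the wooden pestle from its cork coaster by the handle and run its foot along the seam from the wall end to the free end in one slow, unbroken stroke (under about 5 cm per second), pressing gently by feel (about 10 N, never over 40 N) because the leaf sags a little, so that every piece ends flush with the leaf. Touch the shelf with nothing but the pestle, then stand the pestle upright in the middle of the coaster, let go, and leave the mug, butter tub and teaspoon where they are.

Things in the scene. Friction and masses are not known exactly. Their poses are not given: they have to be found in the camera images.
- shelf: Fixed wall end of a fold-down breakfast shelf: upright white wall board 200 mm wide (own x), 30 mm thick (own y), 170 mm tall; below the leaf a saucer tray up to 34 mm high. Origin: on the worktop at the foot of the board's front face, in its middle; z up, only yaw varies. The white leaf, 130 mm wide, 18 mm thick, sticks out along the shelf's own -y to 305 mm from the face.
- leaf_root (a point): Fixed point on the leaf's hinge line: middle of the leaf's top surface at the wall, 90 mm above the worktop. From here the leaf's top sags along the shelf's own -y by an unreported angle of 0 to 0.05 rad (at the last cover piece 0 to 12 mm lower), which a stiff friction hinge holds still under the allowed force.
- seam_start (a point): Fixed point over cover piece 1, at the height of leaf_root (the sagging leaf's top is 0 to 5 mm lower here). The seam runs on from here along the shelf's own -y, in the middle of the leaf: six square aluminium cover pieces, 26 x 26 mm, centres 27 mm apart. Each only sinks straight in, against a steady drag of about 4 N, to a hard stop where it is flush with the leaf's top.
- pestle: Loose wooden pestle, 126 mm long, standing upright on the cork coaster, 0.1 to 0.2 kg. Origin: centre of its flat foot; own z runs up the handle. The foot's flat is 22 mm across, bevelled out to 44 mm across at 6.5 mm height (head up to 21 mm, neck to 34 mm); above 34 mm a plain round handle 26 mm in diameter up to the top at 126 mm.
- coaster: Fixed square cork coaster, 100 x 100 mm, 10 mm thick, lying on the worktop; origin at the centre of its underside.
- cover1 (a joint): Cover piece 1 of the seam (1 nearest the wall, 6 nearest the free end): how far it is pressed in, in m; 0 = stands 5 mm proud, 0.005 = flush. Starts between 0 and 0.0015.
- cover2 (a joint): Cover piece 2 of the seam (1 nearest the wall, 6 nearest the free end): how far it is pressed in, in m; 0 = stands 5 mm proud, 0.005 = flush. Starts between 0 and 0.0015.
- cover3 (a joint): Cover piece 3 of the seam (1 nearest the wall, 6 nearest the free end): how far it is pressed in, in m; 0 = stands 5 mm proud, 0.005 = flush. Starts between 0 and 0.0015.
- cover4 (a joint): Cover piece 4 of the seam (1 nearest the wall, 6 nearest the free end): how far it is pressed in, in m; 0 = stands 5 mm proud, 0.005 = flush. Starts between 0 and 0.0015.
- cover5 (a joint): Cover piece 5 of the seam (1 nearest the wall, 6 nearest the free end): how far it is pressed in, in m; 0 = stands 5 mm proud, 0.005 = flush. Starts between 0 and 0.0015.
- cover6 (a joint): Cover piece 6 of the seam (1 nearest the wall, 6 nearest the free end): how far it is pressed in, in m; 0 = stands 5 mm proud, 0.005 = flush. Starts between 0 and 0.0015.
- mug: Bystander: white ceramic mug, 82 mm across, 92 mm tall; origin at its underside.
- tub: Bystander: lidded plastic butter tub, 98 x 138 x 62 mm; origin at its underside.
- teaspoon: Bystander: steel teaspoon, 140 mm long, lying on the worktop; origin at its underside.

How it is judged (in metres and radians):
On the way, in this order (a step that is already met when the one before it is completed fails the run):
1. the pestle presses the first cover piece (at the wall end) flush (value of joint cover1 above 0.0035 m and contact force between pestle and shelf above 0.5 N).
2. going on along the seam, the pestle presses the third piece flush (all of step 1 and value of joint each of cover2, cover3 above 0.0035 m).
3. the pestle presses the last piece (at the free end) flush (all of step 2 and value of joint each of cover4, cover5, cover6 above 0.0035 m).
At the end, for the whole second after the job is handed in: All six cover pieces are pressed in to within 1.5 mm of flush (joint values over 0.0035), and the pestle stands released and at rest on the coaster, foot flat on the cork (within 3 mm), within 0.1 rad of upright, its foot's centre within 35 mm of the coaster's centre (value of joint each of cover1, cover2, cover3, cover4, cover5, cover6 above 0.0035 m and horizontal distance between pestle and coaster below 0.035 m and z of pestle in the frame of coaster between 0.007 and 0.013 m and angle between pestle's own z axis and vertical below 0.1 rad and linear speed of pestle below 0.02 m/s); the robot touches nothing.
It fails at once if the pestle presses on the shelf with more than 40 N (contact force between pestle and shelf above 40 N).
It fails at once if the pestle moves faster than 0.15 m/s while pressed against the shelf (contact force between pestle and shelf above 1.5 N and linear speed of pestle above 0.15 m/s).
It fails at once if the pestle is lifted (foot more than 12 mm above the level of the leaf at the wall) between pressing the first piece and the last (value of joint cover1 above 0.0035 m and not (value of joint cover6 above 0.0035 m) and z of pestle in the frame of shelf above 0.102 m).
It fails at once if the arm or the fingers touch the shelf (contact force between any of the arm, the fingers and shelf above 0.5 N).
It fails at once if the mug, butter tub or teaspoon is shifted by more than 15 mm (distance of any of mug, tub, teaspoon from where it was at the start of the episode above 0.015 m).
It also fails if it takes over 72 s, if anything falls off the work surface, if the arm or the gripper's body presses on something with over 40 N, if the wrist force passes 120 N, or if a joint passes its speed limit or range.

## Working session

There is one attempt and no reset: what is moved stays moved. The work goes in short steps, each a Python script; the robot and the scene stay as the last script left them, time stands still between calls to the robot, and variables do not carry over. Pictures are saved under pics/ and viewed, and the job is handed in when it is done.

```bash
mkdir -p pics; ls
python3 - <<'E'
from rig import env, fingers, solver, imaging
import cv2,numpy as np
for n in ["scene","top","wrist"]:
    c=imaging.camera_info(n);print(n,np.round(c["K"],1).tolist(),c["dist_coeffs"],np.round(c["world_from_camera"],3).tolist())
    cv2.imwrite(f"pics/{n}0.png",imaging.snapshot(n)[:,:,::-1])
s=env.get_state();print(s, env.tip_reach)
E
```

```text
pics
scene [[516.6, 0.0, 278.7], [0.0, 516.6, 216.9], [0.0, 0.0, 1.0]] [-0.0802292  0.         0.         0.         0.       ] [[-0.135, 0.783, -0.607, 1451.651], [0.991, 0.112, -0.077, 103.435], [0.008, -0.612, -0.791, 1228.101], [0.0, 0.0, 0.0, 1.0]]
top [[454.3, 0.0, 281.0], [0.0, 454.3, 204.8], [0.0, 0.0, 1.0]] [-0.06198739  0.          0.          0.          0.        ] [[0.029, -0.99, 0.141, 359.134], [-1.0, -0.028, 0.015, -16.209], [-0.011, -0.142, -0.99, 1502.899], [0.0, 0.0, 0.0, 1.0]]
wrist [[301.8, 0.0, 283.3], [0.0, 301.8, 207.0], [0.0, 0.0, 1.0]] [-0.0243324  0.         0.         0.         0.       ] [[0.301, -0.919, -0.256, 244.217], [-0.953, -0.291, -0.079, -525.43], [-0.002, 0.268, -0.964, 383.834], [0.0, 0.0, 0.0, 1.0]]
{'time': 0.15, 'joint_positions': array([-1.47509040e+00,  1.58909524e-01,  1.59791780e+00, -1.83265163e-05,
        1.38620172e+00, -2.10138068e-01]), 'joint_velocities': array([-0.0023725 , -0.00263946, -0.00297667, -0.00045547,  0.00060106,
        0.00046157]), 'effort': array([ 3.37846004e-04, -3.85916412e+01, -3.22435498e+01,  7.02667236e-02,
        3.51178029e-02, -8.78875221e-05]), 'eef_pos': array([ 173.04150929, -547.8765529 ,  235.85473927]), 'tcp_rot': array([-3.14018410e+00, -2.82009461e-04,  3.05847174e-01]), 'force': array([ 0.06379077,  0.04959859, -0.52160651]), 'torque': array([0.05414016, 0.01917018, 0.02299089]), 'width': 91.7792148283497} 22.0
```

View pics/scene0.png

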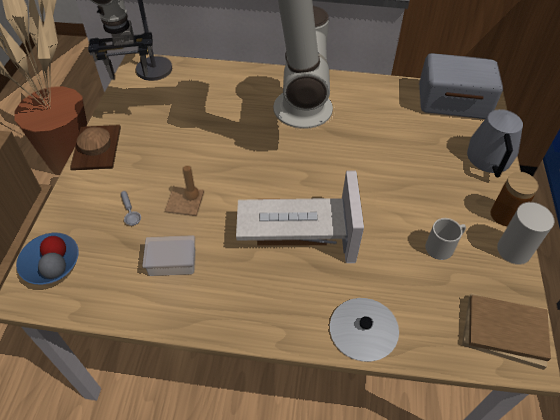

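View pics/top0.png

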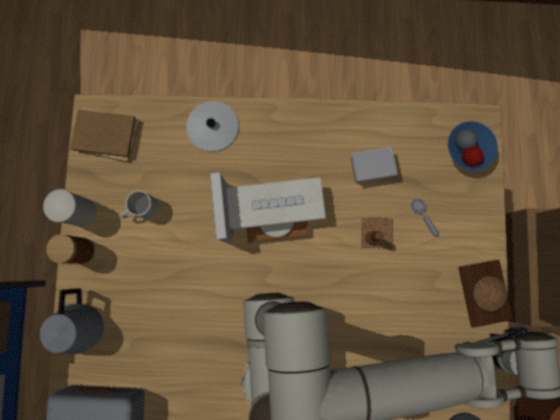

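View pics/wrist0.png

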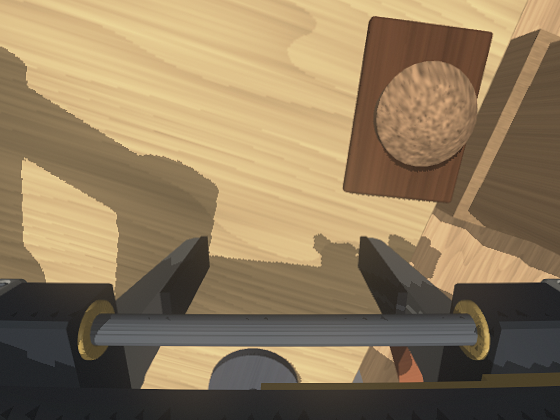

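The scene shows the pestle on its coaster at about (187,195), the shelf with its board at about (352,215) and seam at (260-316,216), the tub at (170,255) and the spoon at (130,210). In the top view the coaster is at (377,233) and the seam at (253-302,202). I'll zoom in.

Run:
```python
import cv2
a=cv2.imread("pics/top0.png")[160:270,200:410]; cv2.imwrite("pics/topc.png",cv2.resize(a,None,fx=3.8,fy=3.8,interpolation=cv2.INTER_CUBIC))
a=cv2.imread("pics/scene0.png")[150:280,150:380]; cv2.imwrite("pics/scenec.png",cv2.resize(a,None,fx=3.4,fy=3.4,interpolation=cv2.INTER_CUBIC))
```

```text
(no output)
```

View pics/topc.png

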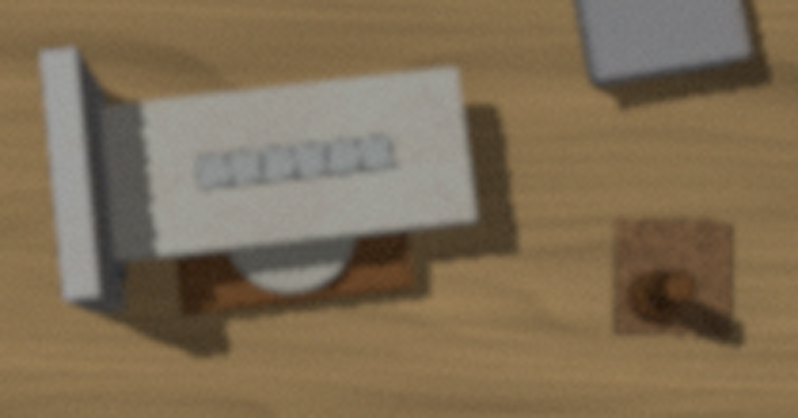

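View pics/scenec.png

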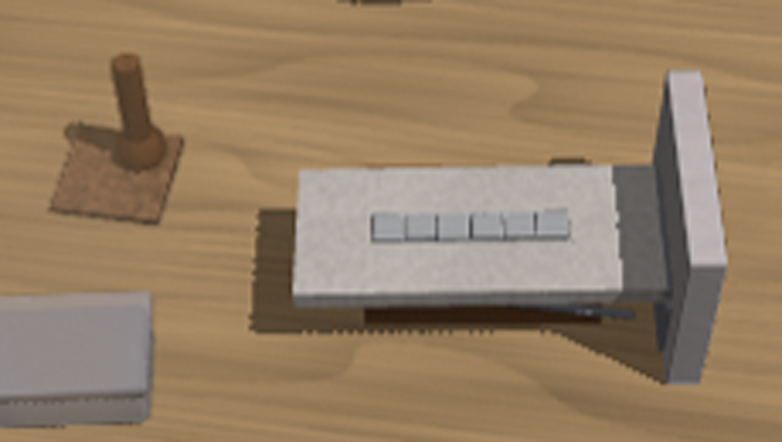

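```bash
cat > h.py <<'E'
import numpy as np, cv2
from rig import env, fingers, solver, imaging
def p2w(info,px,z):
    K=np.array(info["K"]);d=np.array(info["dist_coeffs"]);T=np.array(info["world_from_camera"])
    u=cv2.undistortPoints(np.array(px,float).reshape(-1,1,2),K,d).reshape(-1,2)
    r=np.c_[u,np.ones(len(u))]@T[:3,:3].T
    o=T[:3,3]; s=(np.array(z)-o[2])/r[:,2]
    return o+r*s[:,None]
def w2p(info,P):
    T=np.linalg.inv(info["world_from_camera"])
    rv=cv2.Rodrigues(T[:3,:3])[0]
    return cv2.projectPoints(np.array(P,float).reshape(-1,3),rv,T[:3,3],np.array(info["K"]),np.array(info["dist_coeffs"]))[0].reshape(-1,2)
E
python3 - <<'E'
from h import *
t=imaging.camera_info("top");s=imaging.camera_info("scene")
f=lambda L:[(200+x/3.8,160+y/3.8) for x,y in L]
g=lambda L:[(150+x/3.4,150+y/3.4) for x,y in L]
print("top leaf tip corners, seam ends(90), coaster corners(10), pestle top(136), board top corners(170)")
np.set_printoptions(precision=1,suppress=True)
print(p2w(t,f([(458,67),(477,222),(196,172),(396,150),(615,218),(733,220),(733,335),(614,335),(680,286),(40,50),(77,48),(100,296),(66,300)]),[85,85,92,88]+[10]*4+[136]+[170]*4)[:,:2])
print(p2w(s,g([(299,169),(294,295),(570,223),(372,227),(77,136),(184,138),(158,223),(50,210),(126,60),(672,72),(700,72),(726,264),(695,266)]),[85,85,92,88]+[10]*4+[136]+[170]*4)[:,:2])
E
```

```text
top leaf tip corners, seam ends(90), coaster corners(10), pestle top(136), board top corners(170)
[[ 652.1 -117.8]
 [ 522.2 -135.7]
 [ 556.4   97.5]
 [ 580.   -67.4]
 [ 537.6 -262. ]
 [ 538.7 -365.1]
 [ 438.8 -364.7]
 [ 436.  -261.8]
 [ 469.7 -293.2]
 [ 639.4  218.5]
 [ 641.7  189.2]
 [ 446.5  161.8]
 [ 442.6  188.1]]
[[ 528.1 -132. ]
 [ 657.3 -112. ]
 [ 558.9  100. ]
 [ 582.9  -60.7]
 [ 457.5 -356. ]
 [ 446.1 -258.2]
 [ 545.6 -258.9]
 [ 544.9 -357.3]
 [ 471.6 -289.4]
 [ 451.6  169.3]
 [ 448.3  192.2]
 [ 642.5  220.3]
 [ 647.7  197.1]]
```

Run:
```python
from h import *
env.goto([455,-285,230],[np.pi,0,0.14])
c=imaging.camera_info("wrist");im=imaging.snapshot("wrist")
cv2.imwrite("pics/w1.png",im[:,:,::-1])
s=env.get_state();print(s["time"],s["eef_pos"],s["tcp_rot"],s["force"])
np.savez("w1.npz",T=c["world_from_camera"])
print(w2p(c,[[471,-291,136],[490,-311,10]]))
```

```text
1.6333 [ 454.56257764 -285.97346755  230.04168236] [3.14129386e+00 8.22864469e-05 1.38638838e-01] [ 0.18750985 -0.44361641  0.20365151]
[[292.28299463 197.45714054]
 [307.86902687 159.97049372]]
```

View pics/w1.png

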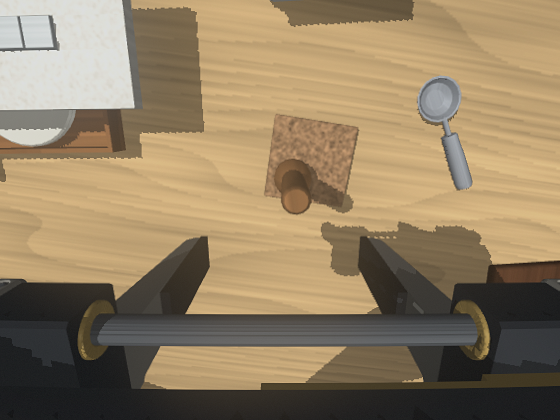

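The pestle top is at about (296,201), and the coaster corners are at (277,114), (358,127) and (265,195). Next a wrist view over the seam.

Run:
```python
from h import *
np.set_printoptions(precision=1,suppress=True)
c=imaging.camera_info("wrist")
print(p2w(c,[(296,201),(277,114),(358,127),(265,194.5)],[136,10,10,10]))
env.goto([490,30,270],[np.pi,0,0.14])
c=imaging.camera_info("wrist");im=imaging.snapshot("wrist")
cv2.imwrite("pics/w2.png",im[:,:,::-1])
s=env.get_state();print(s["time"],s["eef_pos"])
np.savez("w2.npz",T=c["world_from_camera"])
```

```text
[[ 468.4 -294.6  136. ]
 [ 537.8 -266.9   10. ]
 [ 536.6 -363.7   10. ]
 [ 440.  -264.9   10. ]]
2.9 [490.1  28.8 269.8]
```

View pics/w2.png

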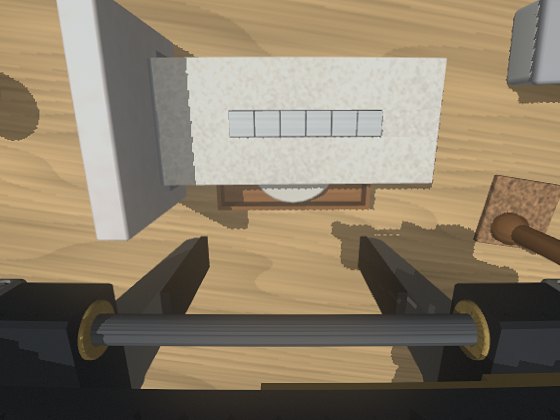

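The seam lies horizontal in the image (yaw ≈ 0.14), its corners at (229,110/136) and (382,111/137). I'll compute positions from that.

Run:
```python
from h import *
np.set_printoptions(precision=2,suppress=True)
c=imaging.camera_info("wrist")
for dz in (0,6,10):
    z1=94-dz*.35; z6=94-dz
    P=p2w(c,[(229,110.5),(229,136.5),(382,111),(382,137.3)],[z1,z1,z6,z6])
    a=(P[0]+P[1])/2;b=(P[2]+P[3])/2;d=b-a
    print(dz,a,b,np.linalg.norm(d[:2]),np.arctan2(d[0],-d[1]), np.linalg.norm((P[0]-P[1])),np.linalg.norm((P[2]-P[3])))
    P=p2w(c,[(152,57.5),(163,184),(446,58),(432,185)],[90,90,90-dz*1.2,90-dz*1.2])
    print("leaf",P[:,:2].round(1).tolist())
```

```text
0 [555.85  94.85  94.  ] [577.31 -62.54  94.  ] 158.8463314509027 0.13551078164889993 26.098598728723776 26.534465315316833
leaf [[609.3, 178.1], [481.5, 162.3], [649.9, -113.6], [521.7, -133.7]]
6 [555.8   95.21  91.9 ] [577.56 -64.42  88.  ] 161.11217513136762 0.13546062646640225 26.267868969884226 27.026171554816475
leaf [[609.3, 178.1], [481.5, 162.3], [651.8, -117.0], [520.7, -137.5]]
10 [555.77  95.45  90.5 ] [577.72 -65.68  84.  ] 162.62273780494036 0.13542796614329808 26.380715797324566 27.353975714482676
leaf [[609.3, 178.1], [481.5, 162.3], [653.0, -119.2], [520.1, -140.0]]
```

```bash
python3 - <<'E'
from h import *
np.set_printoptions(precision=2,suppress=True)
R=[np.pi,0,0.137]
env.goto([469.5,-293,190],R)
env.servo_line([469.5,-293,85],feed=80)
cv2.imwrite("pics/w3.png",imaging.snapshot("wrist")[:,:,::-1])
s=env.get_state();print(s["time"],s["eef_pos"],s["force"])
fingers.set_gripper(20,grasp_force=60)
s=env.get_state();print(s["time"],s["eef_pos"],s["force"],s["torque"],s["width"])
cv2.imwrite("pics/w4.png",imaging.snapshot("wrist")[:,:,::-1])
E
python3 -c "
import cv2,numpy as np
cv2.imwrite('pics/w34.png',cv2.resize(np.hstack([cv2.imread('pics/w3.png'),cv2.imread('pics/w4.png')]),(800,300)))"
```

```text
5.675 [ 469.84 -293.33   85.62] [0.03 0.16 0.49]
6.6917 [ 469.51 -292.99   85.04] [-0.7  -0.59 -0.21] [0.03 0.01 0.01] 25.395561064364408
```

View pics/w34.png

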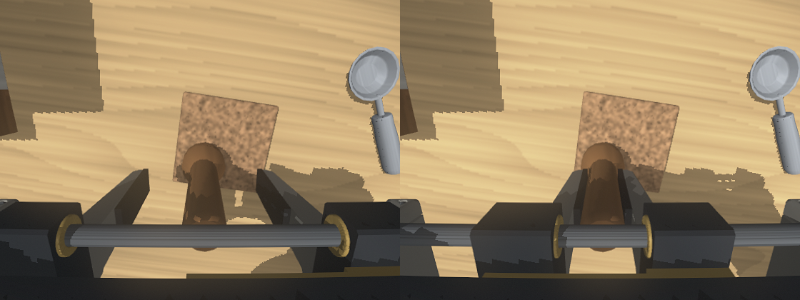

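Run:
```python
from h import *
np.set_printoptions(precision=2,suppress=True)
env.servo_line([469.5,-293,130],feed=80)
env.sleep(.3);s=env.get_state();print(s["time"],s["force"],s["torque"])
env.goto([540,-100,215],[np.pi,0,0.137])
env.goto([558.0,85.5,195],[np.pi,0,0.137])
cv2.imwrite("pics/w5.png",imaging.snapshot("wrist")[:,:,::-1])
cv2.imwrite("pics/s5.png",imaging.snapshot("scene")[150:280,150:380,::-1].repeat(3,0).repeat(3,1))
env.sleep(.3)
F=[]
for i in range(8):
    F.append(env.get_state()["force"]); env.sleep(.03)
s=env.get_state();print(s["time"],s["eef_pos"],np.mean(F,0),np.std(F,0),s["tcp_rot"],s["width"])
```

```text
7.7583 [-0.18  0.09 -1.76] [ 0.03 -0.01 -0.03]
10.0917 [558.    85.51 195.02] [-0.3   0.25 -1.72] [0.63 0.34 0.4 ] [ 3.14 -0.    0.14] 25.071156183479747
```

View pics/w5.png

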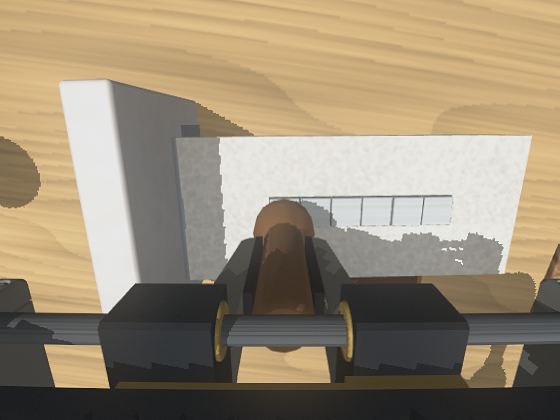

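View pics/s5.png

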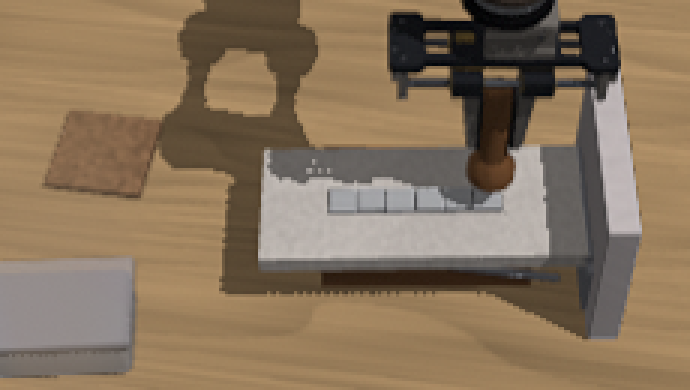

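Run:
```python
from h import *
c=imaging.camera_info("wrist")
print(p2w(c,[(269,197),(452,197),(452,225)],[93,87,87]))
d=np.array([.1366,-.9906,0])
print(w2p(c,[[558,85.5,92],[558,85.5,120]]+[np.array([558.3,83.6,92])+d*27*k-[0,0,k] for k in range(6)]))
```

```text
[[570.13718777  99.51979055  93.        ]
 [590.76389379 -59.68599765  87.        ]
 [565.55690238 -67.14212681  87.        ]]
[[283.34218905 212.35062124]
 [283.34238835 222.60139534]
 [285.55841154 212.31000913]
 [316.5399466  211.99515533]
 [347.24525386 211.68039984]
 [377.63171611 211.36623232]
 [407.6586534  211.05312155]
 [437.28725264 210.74151623]]
```

Run:
```python
from h import *
np.set_printoptions(precision=2,suppress=True)
def fz():
    F=[]
    for i in range(3):
        F.append(env.get_state()["force"]); env.sleep(.02)
    return np.mean(F,0)
env.servo_line([558,85.5,174],feed=50)
z=174.;b=fz();print("bias",b)
while z>158:
    z-=0.7
    env.servo_line([558,85.5,z],feed=15)
    f=fz()-b;s=env.get_state();print(round(z,1),s["eef_pos"],f)
    if f[2]>9: break
print(s["time"],s["torque"])
```

```text
bias [-0.22 -0.19 -1.33]
173.3 [558.12  85.5  173.51] [ 0.2   0.12 -0.41]
172.6 [557.97  85.49 172.57] [ 0.23  0.31 -0.77]
171.9 [557.98  85.5  171.87] [ 0.6   0.64 -0.64]
171.2 [557.99  85.49 171.18] [ 0.02  0.6  -0.38]
170.5 [557.97  85.48 170.46] [ 0.7  -0.04 -1.18]
169.8 [557.97  85.52 169.77] [-0.17  0.1  -0.89]
169.1 [558.    85.51 169.06] [ 0.4   0.88 -0.56]
168.4 [557.94  85.52 168.34] [ 0.27  0.07 -0.56]
167.7 [557.99  85.51 167.67] [-0.21  0.33 -0.65]
167.0 [558.13  85.49 167.25] [0.11 0.38 1.21]
166.3 [558.2   85.52 166.64] [-0.83 -0.13  3.11]
165.6 [558.15  85.53 165.69] [-0.43  0.31  2.98]
164.9 [558.1   85.52 164.87] [0.37 0.38 2.96]
164.2 [558.09  85.52 164.17] [0.33 0.53 2.64]
163.5 [558.04  85.53 163.45] [0.83 1.19 3.01]
162.8 [558.15  85.55 163.18] [-0.83  1.13  6.1 ]
162.1 [558.22  85.57 163.1 ] [-2.12  0.9   9.17]
15.8083 [0.28 0.52 0.1 ]
```

Run:
```python
from h import *
np.set_printoptions(precision=2,suppress=True)
d=np.array([.1366,-.9906]);p0=np.array([558.,85.5]);b=-1.95
z=162.0;s=0.
while s<147.9:
    f=np.mean([env.get_state()["force"][2] for _ in range(1)])-b
    z+=-0.022*6*1.0+np.clip(0.06*(f-12),-.4,1.5)
    s=min(s+6,148)
    env.servo_line([*(p0+d*s),z],feed=25)
    st=env.get_state();print(round(s),round(z,2),round(st["eef_pos"][2],2),st["force"]-[0,0,b],round(st["time"],2))
    if st["force"][2]-b>28 or st["force"][2]-b<2: print("check");break
```

```text
6 161.77 163.02 [-2.12  7.48 11.17] 16.2
12 161.59 162.92 [-0.17  1.21 10.1 ] 16.59
18 161.35 162.74 [-0.96  3.79 11.06] 16.98
24 161.16 162.62 [-1.    3.73 10.7 ] 17.38
30 160.95 162.51 [-0.12  7.09 11.68] 17.77
36 160.8 162.38 [-1.31  2.19 10.81] 18.16
42 160.59 162.23 [-0.84  4.28 11.46] 18.55
48 160.43 162.1 [-0.64  4.5  12.28] 18.94
54 160.31 161.95 [-0.52  4.94 11.15] 19.33
60 160.13 161.88 [-1.84  8.43 12.49] 19.73
66 160.03 161.78 [-1.08  2.49 11.68] 20.12
72 159.88 161.61 [-1.47  2.9  13.03] 20.51
78 159.81 161.48 [-0.67  4.55 12.25] 20.9
84 159.69 161.38 [-0.92  8.61 11.97] 21.29
90 159.56 161.28 [-1.19  2.47 12.59] 21.68
96 159.46 161.1 [-0.19  5.01 12.09] 22.07
102 159.33 160.98 [-1.    4.45 11.05] 22.47
108 159.14 160.81 [-1.05  4.79 12.62] 22.86
114 159.05 160.73 [-0.63  8.09 13.19] 23.25
120 158.99 160.61 [-0.52  1.94 10.59] 23.64
126 158.77 160.47 [-0.61  5.52 12.21] 24.03
132 158.65 160.35 [-1.23  4.9  12.8 ] 24.43
138 158.57 160.2 [-0.87  3.26 12.53] 24.82
144 158.47 160.11 [-1.28  3.68 13.02] 25.21
148 158.4 159.99 [-0.48  4.28 11.82] 25.52
```

The stroke held a steady 10–13 N. Now I'll lift off and look at the seam and the pestle in the grip.

Run:
```python
from h import *
np.set_printoptions(precision=2,suppress=True)
p=env.get_state()["eef_pos"]
x,y=np.array([558.,85.5])+np.array([.1366,-.9906])*148
env.servo_line([x,y,200],feed=40)
env.servo_line([530,-180,215],feed=150)
cv2.imwrite("pics/s6.png",imaging.snapshot("scene")[150:280,150:380,::-1].repeat(3,0).repeat(3,1))
cv2.imwrite("pics/w6.png",imaging.snapshot("wrist")[:,:,::-1])
s=env.get_state();print(s["time"],s["force"],s["torque"],s["width"])
```

```text
27.8167 [ 0.16  0.11 -1.97] [0.06 0.01 0.02] 25.33747775282724
```

View pics/s6.png

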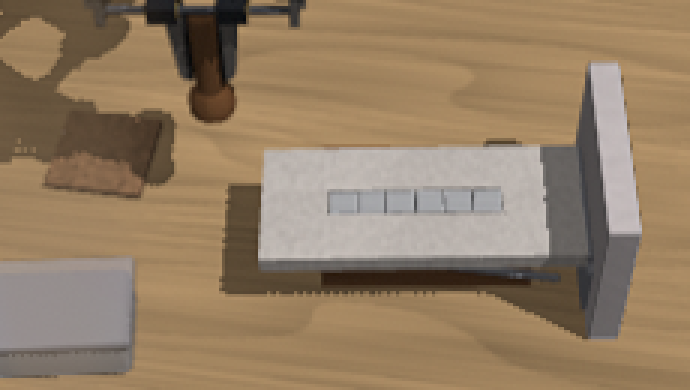

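View pics/w6.png

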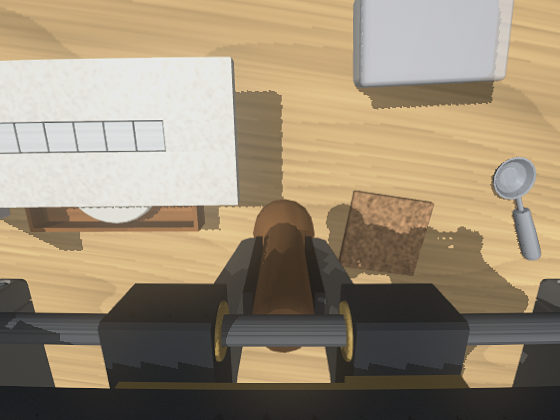

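The pieces show no proud edges, and the pestle sits in the grip just as before. The coaster corners are at (354,191), (434,203) and (413,275).

Run:
```python
from h import *
np.set_printoptions(precision=2,suppress=True)
c=imaging.camera_info("wrist");P=p2w(c,[(354,191),(434,203),(413,275)],[10]*3);print(P)
C=(P[0]+P[2])/2;print(C)
x,y=488.3,-314
if np.hypot(C[0]-x,C[1]-y)<8: x,y=(x+C[0])/2,(y+C[1])/2
env.goto([x,y,150],[np.pi,0,.137])
env.servo_line([x,y,90],feed=50)
z=90.;env.sleep(.2)
b=np.mean([(env.sleep(.03),env.get_state()["force"])[1] for _ in range(5)],0)
while z>82:
    z-=.5; env.servo_line([x,y,z],feed=15); env.sleep(.05)
    f=np.mean([(env.sleep(.02),env.get_state()["force"])[1] for _ in range(4)],0)-b
    print(z,f)
    if f[2]>2.5: break
cv2.imwrite("pics/w7.png",imaging.snapshot("wrist")[:,:,::-1])
s=env.get_state();print(s["time"],s["eef_pos"],s["torque"])
```

```text
[[ 538.28 -263.33   10.  ]
 [ 537.22 -363.04   10.  ]
 [ 439.19 -362.23   10.  ]]
[ 488.74 -312.78   10.  ]
89.5 [ 0.45  0.16 -0.3 ]
89.0 [ 0.27 -0.01  0.1 ]
88.5 [0.15 0.1  0.07]
88.0 [-0.02  0.27 -0.08]
87.5 [ 0.42 -0.01 -0.18]
87.0 [ 0.05 -0.19  0.62]
86.5 [-0.1  -0.01  0.46]
86.0 [ 0.14 -0.07  0.13]
85.5 [ 0.17 -0.33 -0.06]
85.0 [ 0.35 -0.48  0.38]
84.5 [-1.08  1.    5.82]
34.2833 [ 488.66 -313.5    85.  ] [0.33 0.37 0.03]
```

View pics/w7.png

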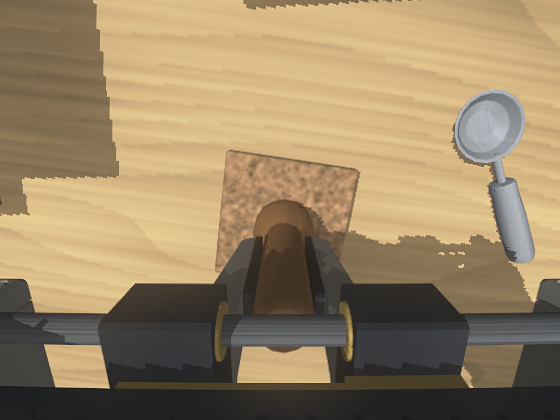

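The foot touches down at the same height as at the grasp, so it hasn't slipped. I'll release, back off straight up, and look.

Run:
```python
from h import *
np.set_printoptions(precision=2,suppress=True)
env.servo_line([488.5,-313.4,84.9],feed=15)
fingers.set_gripper(50,grasp_force=20)
fingers.set_gripper(90)
env.servo_line([488.5,-313.4,190],feed=60)
env.goto([440,-313,270],[np.pi,0,.137])
c=imaging.camera_info("wrist")
print(w2p(c,[[488.5,-313.4,136],[488.5,-313.4,10]]))
cv2.imwrite("pics/w8.png",imaging.snapshot("wrist")[:,:,::-1])
env.goto([300,-400,300],[np.pi,0,0])
cv2.imwrite("pics/s8.png",imaging.snapshot("scene")[:,:,::-1])
c=imaging.camera_info("scene")
print(w2p(c,[[488.5,-313.4,136],[488.5,-313.4,10]]))
print(env.get_state()["time"])
a=cv2.imread("pics/s8.png")[150:280,100:380];cv2.imwrite("pics/s8c.png",cv2.resize(a,None,fx=2.8,fy=2.8,interpolation=2))
```

```text
[[290.29 153.1 ]
 [288.04 144.17]]
[[177.51 171.06]
 [183.49 199.06]]
38.975
```

View pics/w8.png

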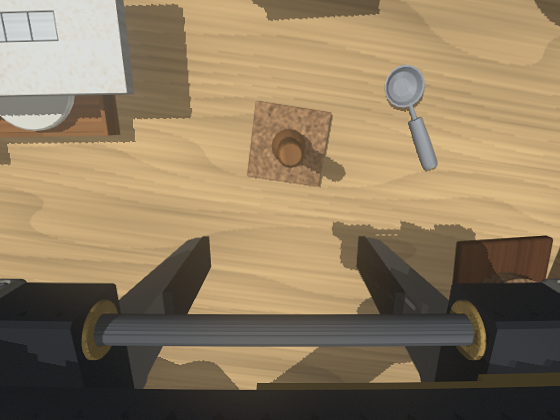

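View pics/s8c.png

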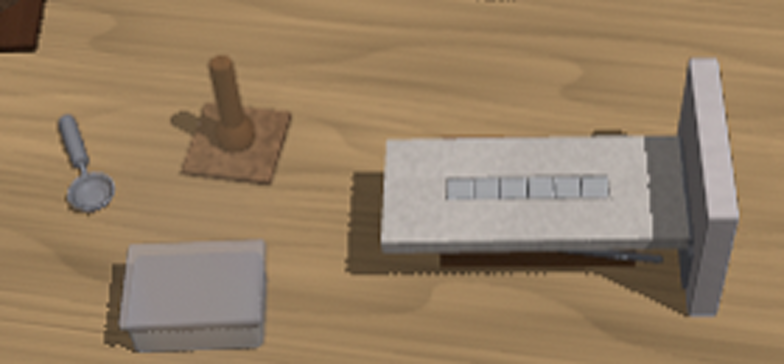

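The pestle stands upright in the middle of the coaster, with its top at (290,152) against a predicted (290,153). The seam is flat and the bystanders are where they were, so I'm handing in.

```bash
python3 -c "
from rig import env
env.hand_in();print(env.get_state()['time'])"
```

```text
the job is handed in; nothing more can be done
the job is handed in; nothing more can be done
```

I pressed the seam cover down, put the pestle back on the coaster and handed the job in at about 39 s of the 72 s allowed. The hand-in gives no verdict.

- **Stroke:** I gripped the pestle by its handle and pressed piece 1 home, meeting its hard stop at about 10 N. One pass then went from the wall end to just past piece 6. It ran as 25 short, force-corrected moves with no lift between them, averaging about 15 mm/s. The vertical force read 10–13 N at the end of each move. The leaf sagged about 0.02 rad.
- **Seam:** In the last pictures no piece shows a proud edge. I judged flushness from the pictures and from the force and height readings, as the joint values can't be read.
- **Pestle:** It touched the cork again at the same height as when I picked it up, so it had not slipped. After release it stands upright within a few millimetres of the coaster's centre: its top is within 1–2 pixels of where it should appear.
- **Bystanders:** The tub and spoon show no visible shift. The arm stayed well clear of the mug, and I did not measure it.
- **Disagreement:** My first coaster centre from the scene camera was about 10 mm off the top and wrist cameras. I put that down to badly picked corners and used the other two, which agreed within about 2 mm.

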